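# Load a wood block into the ratchet bar clamp and pump it snug

### The arm

A 6-joint arm with a two-finger parallel gripper is mounted at the origin on a cart in front of the work surface, level with it; the furniture and walls round the work are solid. World frame = base frame: x ahead of the robot, y to its left, z up, the work surface at z = 0. Lengths are in mm, angles in rad, forces in N, time in s.
With the tool pointing down it reaches from about 275 to 825 mm from the base axis. Payload 4.9 kg.
Tool frame: the origin (TCP) lies midway between the tips of the shut fingers; the grasp point (between the pads) lies 19 mm behind it; z points along the fingers, y is the line along which they close (so a half turn about z gives the same grasp; the last joint's range is limited). The gripper opens to 85 mm and grips with 20 to 120 N. Pads are 22 mm wide; open, the fingers measure 114 mm over their backs; the gripper's body (76 mm by 85 mm) begins 54 mm behind the grasp point. The pads swing forward as they close: fully open they stand 13 mm farther back than shut.
Start: joints at [1.195, 0.326, -0.193, 1.052, 0, 1.437], TCP at [131.691, 534.019, 231.281] pointing down, gripper open.
Joint ranges: [-2.65, 2.65], [-0.97, 1.79], [-1.3, 1.35], [-1.93, 2.1], [-1.47, 1.37], [-3.14, 3.14]. Speed limits (rad/s): [2.57, 2.57, 3.14, 3.14, 3.14, 3.14].

### API

Orientations are given as a unit quaternion [w, x, y, z].
In Python, from rig import r gives the robot as it stands. The module is installed in compiled form; this text tells all that it offers.
- The arm moves only by the shell command python3 -m jog 'ROWS' [OPENING]. ROWS is JSON, a list of rows, each a list of 2 entries, a list of its own where there are three numbers: the shift along the tool's x, y, z in m, then the turn about the tool's z in rad. A call has 1 to 12 rows; each row is the pose to reach, as a shift and turn from the pose commanded when the call began, along the tool's axes at that moment; what a row does not reach only later rows make up. A row lasts 1/10 s, in which the tool goes at most 50 mm and 8.59 degrees, less where a joint would pass 70% of its speed; a pose out of reach is approached as far as the arm can. A call with a gripper value outside its range is refused whole. OPENING is the finger opening in m, from 0 to 0.0854, set as the call begins (- or left out, the last holds). The fingers move at their own pace and stop on an object; the grip force is fixed at half the most. Time passes only in rows, so rows that repeat a pose let the fingers close. It gives the time, the measured TCP pose, the force, the opening and the grip force at its end, in the units of the state.
- r.state(): the state, without advancing time (a new reading comes with each control period).
- r.read_camera(name): name is "side" or "top" or "wrist"; returns a dict with "color" (420x560x3 uint8, red, green, blue), "range_z" (420x560 float32, mm along the optical axis (not along the pixel's ray), 0 where there is no reading), "fx", "fy", "cx", "cy" (pixels), "pose" (4x4, takes a point from camera to world coordinates); the wrist camera has in their place "tool_from_camera" (4x4, takes a point from camera to tool coordinates, whose origin is the TCP and whose axes are the flange's). Camera axes: x right, y down, z forward; pixel columns grow to the right and rows downward; lengths in mm; the calibration is good to about 2 mm. The wrist camera is an equidistant fisheye: a pixel r from the principal point sees the ray r / f radians off the axis. A picture is of the moment at which its call begins: read the wrist's pose just before it.
- r.hand_in(): hands the job in; it is judged then, once.
Trained networks look in the newest picture that a camera, given by its name, has taken for a name from the list of things; names that differ only in an ending like _2 or _b are one class to them, and where a whole thing is asked for, a point or a joint stands for the part that bears it (a point fixed in the world has none). Each returns a list of dicts, best first, with "confidence" (0 to 1); they miss things now and then, are a little off and sometimes report something else, mostly with a low value. They report only what shows in the picture. A call takes as long as a camera call.
- r.outline_of(thing, camera): "region" (420x560 bool, what is visible of it) and "rect" ([left, top, width, height] in pixels, round what is visible of it).
- r.tip_of(thing, camera): "point" ([column, row] in pixels: a listed point, or the origin of a listed thing).
The state is a dict: "clock": time; "joints": joint angles; "qvel": joint speeds; "effort": joint torques, N m; "position": TCP position; "ee_rot": TCP orientation; "wrist_force": force on the tool from outside, world axes, zero at the start; "moment": the same for the moment, N m; "finger_gap": opening from 0.0 (shut) to 1.0 (fully open); "grip_force": force on a finger pad.
Only numpy, scipy, OpenCV 4.12 (cv2) and the standard library are available. Lean on these libraries where they do the work, as an engineer would, in place of code of your own. Each camera call takes 0.05 s, during which the arm holds its last target. There are 200 camera calls.

### The job

Lay the loose wood block lengthwise on the bed of the ratchet bar clamp, between the orange sprung pad and the blue end stop, and let go of it. Then squeeze and release the clamp's two red levers over and over, so that the rod walks forward, until the pad holds the block firmly against the end stop with its spring pushed in about half way, but do not crush the block: the spring must never come close to fully pushed in. Finish while still holding the two levers squeezed, and leave the other things on the bench alone.

Things in the scene. Friction and masses are not known exactly. Their poses are not given: they have to be found in the camera images.
- clamp: Ratchet bar clamp screwed flat to the bench. Origin: on the bench, centre line, under the front of its grey housing; x along the bar from levers to end stop, z up. Steel base strip: x -85 to 215 mm, 74 wide, 12 thick; its top is the bed. Housing: x -75 to 0, 84 wide, 71 high. Rod: 10 mm thick, axis 32 mm above the bench, its black knob ends between the levers.
- pad_face (a point): Centre of the flat orange face of the sprung pad (disc, 32 mm diameter, 5 thick) at the rod's front end, 32 mm above the bench, facing the clamp's +x. At the start it is 140 to 152 mm from the end stop's face.
- stop_face (a point): Centre line point, 32 mm above the bench, of the flat face of the blue end stop (70 mm wide, 18 mm thick, its top 64 mm above the bench); the face looks along the clamp's -x towards the pad, at x = 186 mm in the clamp's frame.
- rod (a joint): How far the rod has walked forward, m (0 to 0.060; starts at 0.002 to 0.015). Each full squeeze of the levers moves it about 8 to 9 mm towards the end stop, a partial squeeze in proportion; on release a brake (16 N) holds it where it is. It cannot be backed off with the levers.
- pad (a joint): How far the sprung pad is pushed in towards the rod, m: 0 free, 0.014 fully in. Spring 1 N per mm. About 0.007 is half way. Pad and rod together: the face stands at 32 mm + rod - pad along the clamp's x.
- lever_left (a joint): Squeeze angle of the two red levers, rad: 0 open (their springs return them), 0.118 fully squeezed. The two are geared together and move as mirror images.
- lever_left_grip (a point): Grip point on the outer face of the left (clamp's +y) red lever, 45 mm above the bench, clamp x about -150 mm. The levers are upright plates 12 mm thick, z 20 to 60 mm, reaching back to x = -187 mm; there they measure 64 mm over both outer faces open, 44 mm fully squeezed. Grip from above, fingers closing along the clamp's y. Takes 5 to 20 N.
- lever_right_grip (a point): The same point on the outer face of the right (clamp's -y side) red lever. Half way between the two grip points is the middle of the grasp.
- block: Loose softwood block, 45 mm (x) by 120 mm (y, its length) by 40 mm high, about 0.12 kg. Origin: centre of its underside. It goes with its length along the clamp's x, on the centre line, underside on the bed 12 mm above the bench; either end may face the stop.
- padlock: Brass padlock, bystander, 75 x 45 x 20 mm.
- screwdriver: Blue screwdriver, bystander, 165 mm long.
- roll: Grey roll of tape, bystander, 99 mm across, 48 mm high.
- bearing: Ball bearing, bystander, 53 mm across, 16 mm high.
- plug: Spark plug, bystander, 66 mm long.

How it is judged:
By the outcome, as a careful person would: the job done as asked, in the order asked, and still so for the second after the job is handed in, while the arm keeps its last pose, push and grip.
It also fails if it takes over 61 s, if anything falls off the work surface, if the arm or the gripper's body presses on something with over 40 N, if the wrist force passes 120 N, or if a joint passes its speed limit or range.

## Working session

There is one attempt and no reset: what is moved stays moved. The work goes in short steps, Python scripts to look and compute and a shell command to move; the robot and the scene stay as the last step left them, time stands still between calls to the robot, and variables do not carry over. Pictures are saved under pics/ and viewed, at most 10 in all, crops included, and the job is handed in when it is done.

```bash
mkdir -p pics; cat > h.py <<'E'
import numpy as np, cv2
from rig import r
def grab(n):
    s=r.state(); c=r.read_camera(n); return s,c
def deproj(c,u,v,z):
    P=c["pose"]; p=np.array([(u-c["cx"])/c["fx"]*z,(v-c["cy"])/c["fy"]*z,z,1]); return (P@p)[:3]
def cloud(c):
    v,u=np.mgrid[0:420,0:560]; z=c["range_z"].astype(float)
    p=np.stack([(u-c["cx"])/c["fx"]*z,(v-c["cy"])/c["fy"]*z,z,np.ones_like(z)],-1)
    return (p@np.asarray(c["pose"]).T)[...,:3]
def plane(c,u,v,h):
    P=np.asarray(c["pose"]); d=P[:3,:3]@np.array([(u-c["cx"])/c["fx"],(v-c["cy"])/c["fy"],1]); o=P[:3,3]
    return o+d*(h-o[2])/d[2]
E
python3 - <<'E'
from h import *
for n in ["top","side"]:
    s,c=grab(n); cv2.imwrite(f"pics/{n}0.png",c["color"][...,::-1])
    W=cloud(c)
    print(n,c["fx"],np.round(c["pose"],3).tolist())
    for t in ["clamp","block","padlock","screwdriver","roll","bearing","plug"]:
        for o in r.outline_of(t,n)[:1]:
            m=o["region"]&(c["range_z"]>0); w=W[m]
            print(t,round(o["confidence"],2),o["rect"],np.round(np.median(w,0)),np.round(w.min(0)),np.round(w.max(0)))
            if t in("block","clamp") :
                top=w[abs(w[:,2]-(40 if t=="block" else 71))<6]
                if len(top)>20: print("  toprect",cv2.minAreaRect(top[:,:2].astype(np.float32)),np.median(top[:,2]))
    for t,h in [("clamp",0),("pad_face",32),("stop_face",32),("lever_left_grip",45),("lever_right_grip",45),("block",0)]:
        for o in r.tip_of(t,n)[:1]:
            print(t,round(o["confidence"],2),np.round(o["point"]),np.round(plane(c,*o["point"],h)))
print(r.state())
E
```

```text
top 455.83620312113 [[-0.011, -0.995, 0.101, 474.744], [-1.0, 0.011, 0.001, 107.935], [-0.002, -0.101, -0.995, 1188.62], [0.0, 0.0, 0.0, 1.0]]
clamp 0.74 [216.8, 193.6, 162.8, 64.5] [553.  60.  16.] [ 483. -160. -127.] [639. 245.  76.]
  toprect ((550.7517700195312, 75.76439666748047), (83.33119201660156, 306.7002868652344), 11.942641258239746) 67.8602851070359
block 0.59 [132.2, 257.3, 49.7, 17.1] [452. 394.  40.] [ 426.  333. -489.] [478. 513.  47.]
  toprect ((451.92138671875, 394.479248046875), (121.22203063964844, 45.16801452636719), 85.73944854736328) 39.8315408384716
padlock 0.67 [238.0, 155.0, 33.2, 22.9] [710. 141.  18.] [684. 109. -26.] [741. 189.  26.]
screwdriver 0.54 [119.0, 173.2, 53.8, 21.7] [661. 446.  20.] [641. 363.  -2.] [690. 497.  28.]
roll 0.87 [382.0, 149.2, 41.4, 36.3] [ 694. -238.   44.] [ 644. -297.  -17.] [ 749. -189.   54.]
bearing 0.62 [297.3, 153.6, 18.4, 26.7] [702.  20.  14.] [676.  -7.  -7.] [733.  47.  22.]
plug 0.49 [189.8, 174.3, 13.3, 20.8] [655. 301.  15.] [631. 288.  -8.] [688. 319.  25.]
clamp 0.77 [303. 221.] [561.  23.   0.]
pad_face 0.52 [28
[... 1527 characters left out ...]
0.]
{'clock': 1.4, 'joints': array([ 1.19480832e+00,  3.26218122e-01, -1.92581345e-01,  1.05200177e+00,
       -2.66961329e-05,  1.43663666e+00]), 'qvel': array([-0.00036956,  0.00039658,  0.00093516, -0.00081955, -0.00114353,
       -0.00057685]), 'effort': array([-8.88441300e-04, -4.43327057e+01,  2.62754613e+01,  1.31456203e-03,
       -2.17941447e-04,  1.03905757e-05]), 'position': array([131.69719967, 534.02466986, 231.27805355]), 'ee_rot': array([ 1.22971110e-05,  1.20619751e-01,  9.92698784e-01, -5.74211558e-06]), 'wrist_force': array([-0.24756336, -0.22560924,  0.05943672]), 'moment': array([-0.01711311, -0.00379338, -0.03173741]), 'grip_force': 0.0, 'finger_gap': 0.9988804484731261}
```

View pics/top0.png

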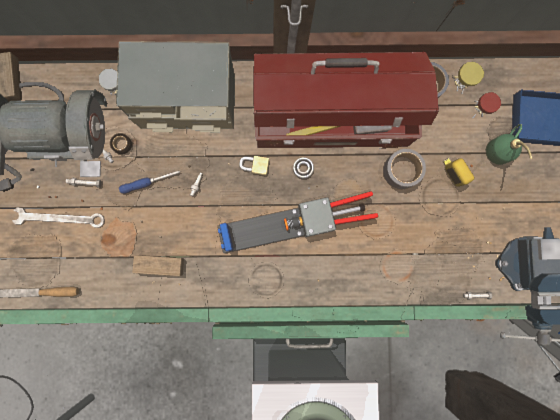

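View pics/side0.png

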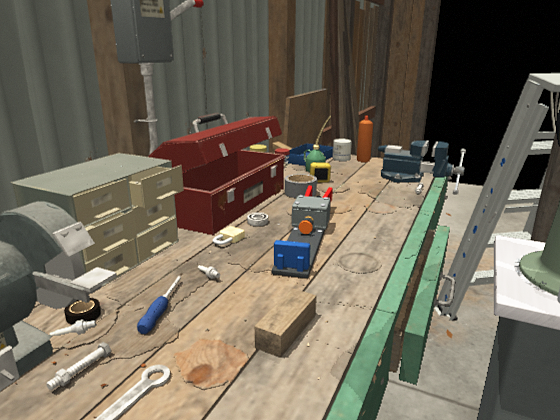

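Top view: clamp housing at about (316,216), stop at (228,236), levers at about (355,205) and block at (160,266). Side view agrees, with nothing lying on the bed. Next I'll fit the clamp pose precisely and work out the block grasp.

```bash
cat > fit.py <<'E'
from h import *
from scipy.optimize import minimize
def rectfit(p):
    (cx,cy),(w,h),a=cv2.minAreaRect(p.astype(np.float32)); return np.round([cx,cy,w,h,a],1)
for n in ["top","side"]:
    s,c=grab(n); W=cloud(c); p=W[(c["range_z"]>0)]; p=p[(abs(p[:,0]-550)<110)&(p[:,1]>-180)&(p[:,1]<270)]
    hi=lambda a,b,y0,y1:p[(p[:,2]>a)&(p[:,2]<b)&(p[:,1]>y0)&(p[:,1]<y1)]
    for nm,q in [("housing",hi(66,76,-70,60)),("stop",hi(59,69,150,260)),("bed",hi(8,16,60,205)),("lever",hi(52,65,-180,-60))]:
        print(n,nm,len(q),rectfit(q) if len(q)>5 else"", np.round(np.median(q,0),1) if len(q) else "")
    # fit line of bed: width-wise mid points vs along-axis
    q=hi(8,16,70,190)
    bins=[((b[:,0].min()+b[:,0].max())/2,y) for y in range(75,190,10) for b in [q[abs(q[:,1]-y)<4]] if len(b)>10]
    if len(bins)>3: print("bed mid line x=a*y+b",np.polyfit([b[1] for b in bins],[b[0] for b in bins],1))
E
python3 fit.py
```

```text
Traceback (most recent call last):
  File "fit.py", line 9, in <module>
    print(n,nm,len(q),rectfit(q) if len(q)>5 else"", np.round(np.median(q,0),1) if len(q) else "")
                      ~~~~~~~^^^
  File "fit.py", line 4, in rectfit
    (cx,cy),(w,h),a=cv2.minAreaRect(p.astype(np.float32)); return np.round([cx,cy,w,h,a],1)
                    ~~~~~~~~~~~~~~~^^^^^^^^^^^^^^^^^^^^^^
cv2.error: OpenCV(4.12.0) /io/opencv/modules/imgproc/src/convhull.cpp:143: error: (-215:Assertion failed) total >= 0 && (depth == CV_32F || depth == CV_32S) in function 'convexHull'
```

```bash
sed -i 's/cv2.minAreaRect(p.astype/cv2.minAreaRect(p[:,:2].astype/' fit.py; python3 fit.py
```

```text
top housing 789 [568.7  -8.1  83.6  74.6  11.1] [568.5  -8.1  68.4]
top stop 197 [521.  219.2  69.2  17.9  11. ] [521.9 219.6  63.5]
top bed 1463 [539.  133.   93.2 149.5   3.8] [538.2 134.6  11.9]
top lever 368 [ 590.3 -104.5   67.1  100.3    9.8] [ 572.9 -106.1   58.9]
bed mid line x=a*y+b [-1.90833059e-01  5.65080960e+02]
side housing 332 [563.5  -7.1  82.1  74.   12.9] [563.7  -4.7  67.3]
side stop 189 [516.9 221.   69.1  18.2  12.4] [515.8 222.9  62.9]
side bed 419 [534.9 133.4  73.  160.7  11.8] [529.2  94.3  11.3]
side lever 101 [ 585.3 -108.8   65.5   87.6   11.8] [ 567.6 -106.8   58.4]
bed mid line x=a*y+b [ -0.70951379 607.00341778]
```

```bash
python3 -m jog '[[[-0.3424,-0.0583,0.131],1.405],[[-0.3424,-0.0583,0.131],1.405],[[-0.3424,-0.0583,0.131],1.405],[[-0.3424,-0.0583,0.131],1.405],[[-0.3424,-0.0583,0.131],1.405],[[-0.3424,-0.0583,0.131],1.405],[[-0.3424,-0.0583,0.131],1.405],[[-0.3424,-0.0583,0.131],1.405],[[-0.3424,-0.0583,0.131],1.405],[[-0.3424,-0.0583,0.131],1.405],[[-0.3424,-0.0583,0.131],1.405],[[-0.3424,-0.0583,0.131],1.405]]' 0.0854
cat >> h.py <<'E'
from scipy.spatial.transform import Rotation as R
def wcloud(s,c):
    v,u=np.mgrid[0:420,0:560]; z=c["range_z"].astype(float)
    a=(u-c["cx"])/c["fx"]; b=(v-c["cy"])/c["fy"]; th=np.hypot(a,b)+1e-9
    k=np.where(th<1.45,np.tan(np.minimum(th,1.45)),0)/th
    p=np.stack([a*k*z,b*k*z,z,np.ones_like(z)],-1)@np.asarray(c["tool_from_camera"]).T
    q=s["ee_rot"]; M=R.from_quat([q[1],q[2],q[3],q[0]]).as_matrix()
    return p[...,:3]@M.T+s["position"]
E
python3 - <<'E'
from h import *
s,c=grab("wrist"); cv2.imwrite("pics/w1.png",c["color"][...,::-1]); W=wcloud(s,c)
print(np.round(s["position"],1),s["ee_rot"],np.round(s["joints"],2),np.round(c["tool_from_camera"],2).tolist())
for o in r.outline_of("block","wrist")[:1]:
    m=o["region"]&(c["range_z"]>0); w=W[m]; w=w[abs(w[:,2]-40)<7]; print(o["confidence"],len(w),np.median(w,0) if len(w) else W[m].mean(0), cv2.minAreaRect(w[:,:2].astype(np.float32)))
E
```

```text
clock: 2.75
position: [450.1, 395.5, 100.3]
ee_rot: [-0.0, 0.733, 0.68, -0.0]
wrist_force: [-0.2, 0.2, -0.3]
finger_gap: 1.002
grip_force: 0.0
[450.1 395.5 100.3] [-1.91091924e-05  7.32999872e-01  6.80228775e-01 -2.58204212e-06] [ 0.6   0.53 -0.24  0.81  0.    2.24] [[0.0, -0.96, -0.26, 67.92], [1.0, 0.0, 0.0, 0.05], [0.0, -0.26, 0.96, -142.69], [0.0, 0.0, 0.0, 1.0]]
0.64 11319 [450.53802184 402.14245509  40.05463943] ((450.3514404296875, 394.78411865234375), (120.38970947265625, 45.4179573059082), 85.46797180175781)
```

View pics/w1.png

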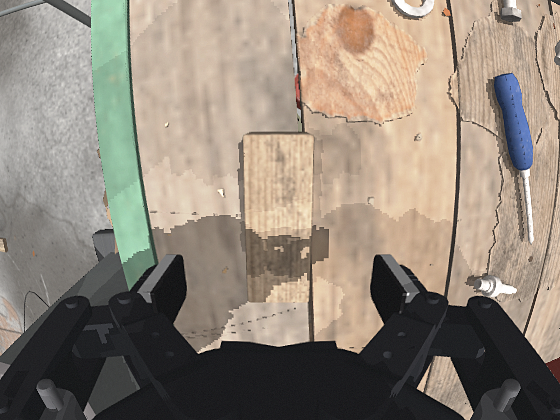

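The wrist view shows the block centred between the fingers (columns 245–313) and gives the same position as the two fixed cameras. I'll descend and grasp.

```bash
python3 -m jog '[[[0,0,0.045],0],[[0,0,0.08],0],[[0,0,0.091],0],[[0,0,0.091],0]]' 0.0854 && python3 -m jog '[[[0,0,0],0],[[0,0,0],0],[[0,0,0],0],[[0,0,0],0],[[0,0,0],0],[[0,0,0],0],[[0,0,0],0]]' 0.04 && python3 -m jog '[[[0,0,-0.03],0],[[0,0,-0.07],0],[[0,0,-0.1],0],[[0,0,-0.1],0]]'
```

```text
clock: 3.25
position: [448.7, 394.7, 7.8]
ee_rot: [-0.0, 0.733, 0.68, -0.002]
wrist_force: [-0.8, 0.2, 0.2]
finger_gap: 1.005
grip_force: 0.0
clock: 3.95
position: [451.5, 396.4, 11.3]
ee_rot: [0.0, 0.733, 0.68, 0.002]
wrist_force: [0.3, 0.6, 7.0]
finger_gap: 0.519
grip_force: 62.7
clock: 4.35
position: [453.2, 397.6, 114.8]
ee_rot: [0.001, 0.733, 0.68, 0.005]
wrist_force: [-0.3, -0.2, 0.6]
finger_gap: 0.513
grip_force: 61.9
```

```bash
python3 -m jog '[[[-0.2419,0.1025,0],-0.279],[[-0.2419,0.1025,0],-0.279],[[-0.2419,0.1025,0],-0.279],[[-0.2419,0.1025,0],-0.279],[[-0.2419,0.1025,0],-0.279],[[-0.2419,0.1025,0],-0.279],[[-0.2419,0.1025,0],-0.279],[[-0.2419,0.1025,0],-0.279],[[-0.2419,0.1025,0],-0.279]]' 
python3 - <<'E'
from h import *
s,c=grab("wrist"); cv2.imwrite("pics/w2.png",c["color"][...,::-1]); W=wcloud(s,c)
print(np.round(s["position"],1),np.round(s["ee_rot"],4))
p=W[c["range_z"]>0]
q=p[(abs(p[:,2]-64)<4)&(abs(p[:,0]-520)<60)&(abs(p[:,1]-220)<40)]
print("stop",len(q),cv2.minAreaRect(q[:,:2].astype(np.float32)),np.median(q,0))
for o in r.outline_of("block","wrist")[:1]:
    w=W[o["region"]&(c["range_z"]>0)]; print(o["confidence"],len(w)); w=w[(w[:,2]>80)]; print(np.median(w,0),cv2.minAreaRect(w[:,:2].astype(np.float32)))
E
```

```text
clock: 5.25
position: [533.2, 147.8, 109.0]
ee_rot: [-0.0, 0.631, 0.776, -0.0]
wrist_force: [0.6, -0.5, -0.9]
finger_gap: 0.518
grip_force: 61.8
[533.2 147.8 109. ] [-4.000e-04  6.311e-01  7.757e-01 -1.000e-04]
stop 3499 ((519.3154907226562, 219.32191467285156), (69.37004852294922, 17.664487838745117), 11.524215698242188) [519.26313512 219.08747331  63.75049454]
0.63 23026
[529.06431089 172.31965662 137.74799197] ((530.5693969726562, 162.5492706298828), (45.60626220703125, 87.05087280273438), 11.746764183044434)
```

View pics/w2.png

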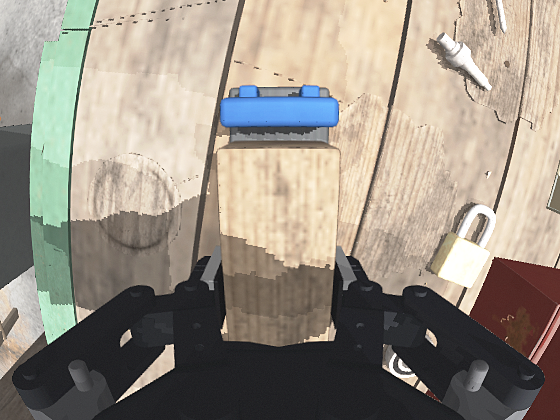

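Block and stop are in line, with about 5 mm between the block end and the stop face. I'll lower 85 mm, release and lift.

```bash
python3 -m jog '[[[0,0,0.04],0],[[0,0,0.07],0],[[0,0,0.08],0],[[0,0,0.083],0],[[0,0,0.085],0],[[0,0,0.0855],0],[[0,0,0.0855],0],[[0,0,0.0855],0]]' && python3 -m jog '[[[0,0,0],0],[[0,0,0],0],[[0,0,0],0],[[0,0,0],0],[[0,0,0],0],[[0,0,0],0]]' 0.08 && python3 -m jog '[[[0,0,-0.02],0],[[0,0,-0.06],0],[[0,0,-0.1],0],[[0,0,-0.12],0],[[0,0,-0.12],0]]'
```

```text
clock: 6.15
position: [534.8, 146.5, 24.7]
ee_rot: [0.001, 0.632, 0.775, 0.001]
wrist_force: [0.5, 0.3, -1.0]
finger_gap: 0.511
grip_force: 61.8
clock: 6.75
position: [534.0, 146.4, 23.7]
ee_rot: [-0.0, 0.632, 0.775, -0.0]
wrist_force: [0.4, 0.3, 0.3]
finger_gap: 0.941
grip_force: 0.0
clock: 7.25
position: [536.5, 146.8, 147.3]
ee_rot: [0.002, 0.632, 0.775, 0.002]
wrist_force: [-0.3, 0.2, 0.1]
finger_gap: 0.933
grip_force: 0.0
```

```bash
python3 -m jog '[[[-0.27,0,0],0],[[-0.27,0,0],0],[[-0.27,0,0],0],[[-0.27,0,0],0],[[-0.27,0,0],0],[[-0.27,0,0],0],[[-0.27,0,0],0],[[-0.27,0,0],0]]' 0.0854
cat > look.py <<'E'
from h import *
import sys
u=np.array([-.2028,.9792]); v=np.array([-.9792,-.2028]); O=np.array([558.5,29.1])
s,c=grab("wrist"); cv2.imwrite(f"pics/{sys.argv[1]}.png",c["color"][...,::-1]); W=wcloud(s,c)
print(s["clock"],np.round(s["position"],1),np.round(s["ee_rot"],4))
C=lambda p:np.c_[(p[:,:2]-O)@u,(p[:,:2]-O)@v,p[:,2]]
print("tcp clamp",np.round(C(s["position"][None])[0],1))
p=C(W[c["range_z"]>0]); q=p[(abs(p[:,2]-60)<5)&(p[:,0]<-100)&(p[:,0]>-200)&(abs(p[:,1])<45)]
for x in range(-190,-100,10):
    b=q[abs(q[:,0]-x)<3]
    for sg in (1,-1):
        d=b[b[:,1]*sg>0]
        if len(d)>5: print(x,sg,np.round(np.percentile(d[:,1],[3,97]),1),len(d),np.median(d[:,2]).round(1))
h=p[(abs(p[:,2]-71)<4)&(p[:,0]>-85)&(p[:,0]<10)&(abs(p[:,1])<60)]
if len(h)>50: print("housing",cv2.minAreaRect(h[:,:2].astype(np.float32)))
E
python3 look.py w3
```

```text
clock: 8.05
position: [587.5, -117.4, 142.6]
ee_rot: [-0.001, 0.632, 0.775, -0.0]
wrist_force: [0.6, 0.3, -0.2]
finger_gap: 1.001
grip_force: 0.0
8.05 [ 587.5 -117.4  142.6] [-1.30e-03  6.32e-01  7.75e-01 -1.00e-04]
tcp clamp [-149.3    1.3  142.6]
-180 1 [21.  32.6] 114 59.6
-180 -1 [-33.9 -22.6] 113 59.8
-170 1 [20.1 31.7] 123 59.7
-170 -1 [-33.6 -22.2] 122 59.7
-160 1 [19.8 30.9] 119 59.6
-160 -1 [-32.3 -21.2] 125 59.6
-150 1 [19.4 30.6] 128 59.6
-150 -1 [-31.9 -20.9] 128 59.6
-140 1 [18.6 30.4] 140 59.4
-140 -1 [-31.6 -20. ] 142 59.5
-130 1 [18.2 29.2] 134 59.7
-130 -1 [-30.5 -19.6] 135 59.7
-120 1 [17.5 29. ] 142 59.5
-120 -1 [-30.3 -18.9] 141 59.4
-110 1 [16.9 28.8] 147 59.6
-110 -1 [-30.2 -18.1] 150 59.5
housing ((-38.75213623046875, -0.3406028747558594), (81.75800323486328, 73.01464080810547), 89.76770782470703)
```

View pics/w3.png

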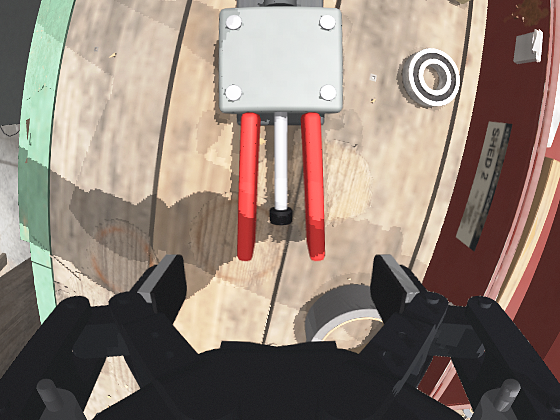

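Levers sit at columns 245–325 with the middle within 1 mm of the centre line, and the knob is at (281,214). To know the absolute rod position I'll look down at the pad once, then measure the knob from the lever pose.

```bash
cat > knob.py <<'E'
from h import *
import sys
u=np.array([-.2028,.9792]); v=np.array([-.9792,-.2028]); O=np.array([558.5,29.1])
def C(p): return np.stack([(p[...,:2]-O)@u,(p[...,:2]-O)@v,p[...,2]],-1)
def run(name):
    s,c=grab("wrist"); cv2.imwrite(f"pics/{name}.png",c["color"][...,::-1]); P=C(wcloud(s,c)); ok=c["range_z"]>0
    rgb=c["color"].astype(int)
    print(s["clock"],"tcp",np.round(C(s["position"]),1),"gap",s["finger_gap"])
    n=ok&(abs(P[...,1])<10)&(P[...,2]>25)&(P[...,2]<50)&(P[...,0]<-80)&(P[...,0]>-190)
    dark=n&(rgb.sum(-1)<200)
    if dark.sum()>20: print("knob x",np.round(np.percentile(P[dark][:,0],[2,50,98]),1),"ztop",P[dark][:,2].max().round(1),dark.sum())
    o=ok&(rgb[...,0]>150)&(rgb[...,2]<90)&(rgb[...,0]-rgb[...,1]>50)&(abs(P[...,1])<20)&(P[...,0]>5)&(P[...,0]<80)&(P[...,2]>30)
    if o.sum()>20:
        t=P[o]; print("orange x",np.round(np.percentile(t[:,0],[2,50,98]),1),"z",np.round(np.percentile(t[:,2],[2,98]),1),o.sum()); t=t[t[:,2]>44]
        if len(t): print("  top strip x",np.round(np.percentile(t[:,0],[3,97]),1),len(t))
    b=ok&(abs(P[...,2]-52)<4)&(abs(P[...,1])<30)&(P[...,0]>45)&(P[...,0]<184)&(rgb[...,0]-rgb[...,2]>20)
    if b.sum()>50: print("block",cv2.minAreaRect(P[b][:,:2].astype(np.float32)),np.percentile(P[b][:,0],[1,99]))
    return s,c,P
if __name__=="__main__": run(sys.argv[1])
E
python3 knob.py w4
python3 -m jog '[[[0.14,0,0],0],[[0.14,0,0],0],[[0.14,0,0],0],[[0.14,0,0],0],[[0.14,0,0],0]]'
python3 knob.py w5
```

```text
8.1 tcp [-148.6    1.1  142.8] gap 1.0022185289808392
knob x [-163.2 -156.6 -151.9] ztop 42.6 343
clock: 8.65
position: [559.6, 21.4, 144.0]
ee_rot: [0.0, 0.63, 0.777, -0.0]
wrist_force: [-0.0, 0.1, 0.1]
finger_gap: 1.003
grip_force: 0.0
8.65 tcp [ -7.8   0.4 144. ] gap 1.0033503091779796
orange x [38.1 42.7 43.1] z [30.2 47.7] 134
  top strip x [38.1 42.8] 28
block ((104.74009704589844, -1.0449142456054688), (93.0474853515625, 44.983131408691406), 0.3116532266139984) [ 58.95228431 149.8519316 ]
```

View pics/w5.png

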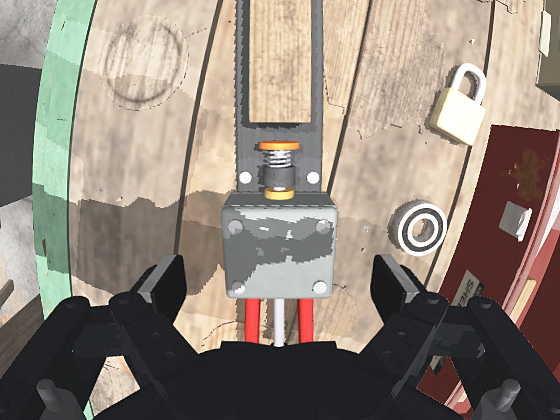

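Pad face is at clamp x = 43 (row 145), spring free, and the block's rear end is at x = 59, straight and centred. The rod needs about 30 mm: 23 to contact plus 7 of spring. Back to the levers, lower, and make the first squeeze.

```bash
python3 -m jog '[[[-0.14,0.001,0],0],[[-0.14,0.001,0],0],[[-0.14,0.001,0],0],[[-0.14,0.001,0],0],[[-0.14,0.001,0.04],0],[[-0.14,0.001,0.085],0],[[-0.14,0.001,0.115],0],[[-0.14,0.001,0.121],0],[[-0.14,0.001,0.121],0],[[-0.14,0.001,0.121],0]]' 0.0854
python3 knob.py w6
python3 -m jog '[[[0,0,0],0],[[0,0,0],0],[[0,0,0],0],[[0,0,0],0],[[0,0,0],0],[[0,0,0],0],[[0,0,0],0],[[0,0,0],0]]' 0.040
python3 knob.py w7
python3 -m jog '[[[0,0,0],0],[[0,0,0],0],[[0,0,0],0],[[0,0,0],0],[[0,0,0],0],[[0,0,0],0]]' 0.075
python3 knob.py w8
```

```text
clock: 9.7
position: [590.7, -118.3, 24.4]
ee_rot: [0.001, 0.632, 0.775, 0.0]
wrist_force: [0.0, 1.0, 0.6]
finger_gap: 0.999
grip_force: 0.0
9.7 tcp [-150.9   -1.7   24.4] gap 0.998520085570703
knob x [-162.9 -155.6 -151.7] ztop 42.8 1072
clock: 10.55
position: [589.6, -119.1, 26.2]
ee_rot: [0.001, 0.632, 0.775, -0.001]
wrist_force: [-8.4, -1.7, 20.1]
finger_gap: 0.497
grip_force: 58.4
10.55 tcp [-151.4   -0.4   26.2] gap 0.49712020782668764
knob x [-179.6 -149.2 -138. ] ztop 50.0 1742
clock: 11.2
position: [589.6, -117.7, 22.7]
ee_rot: [0.0, 0.632, 0.775, 0.0]
wrist_force: [-1.0, 0.6, -0.1]
finger_gap: 0.879
grip_force: 0.0
11.2 tcp [-150.1   -0.6   22.7] gap 0.879101208399095
knob x [-153.8 -146.7 -142.6] ztop 42.6 1135
```

View pics/w7.png

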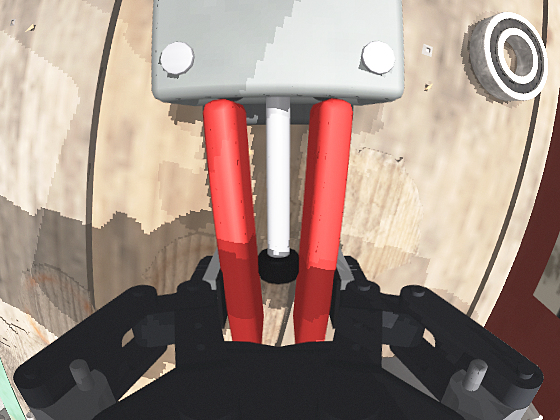

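The first squeeze walked the rod 9.1 mm and the levers reached full squeeze; the knob is visible at (278,265). Second full squeeze, then look at the pad and the block gap.

```bash

python3 -m jog '[[[0,0,0],0],[[0,0,0],0],[[0,0,0],0],[[0,0,0],0],[[0,0,0],0],[[0,0,0],0],[[0,0,0],0],[[0,0,0],0]]' 0.040
python3 -m jog '[[[0,0,0],0],[[0,0,0],0],[[0,0,0],0],[[0,0,0],0],[[0,0,0],0],[[0,0,0],0]]' 0.080
python3 knob.py w9
python3 -m jog '[[[0,0,-0.045],0],[[0,0,-0.09],0],[[0.05,0,-0.121],0],[[0.1,0,-0.121],0],[[0.15,0,-0.121],0],[[0.16,0,-0.121],0],[[0.16,0,-0.121],0],[[0.16,0,-0.121],0]]' 
python3 knob.py w10; python3 knob.py w10b
```

```text
clock: 12.05
position: [589.5, -118.7, 25.3]
ee_rot: [0.001, 0.632, 0.775, -0.001]
wrist_force: [-5.7, -0.1, 18.6]
finger_gap: 0.5
grip_force: 58.6
clock: 12.65
position: [589.5, -117.8, 22.7]
ee_rot: [-0.0, 0.632, 0.775, 0.0]
wrist_force: [-0.6, 0.4, -1.1]
finger_gap: 0.934
grip_force: 0.0
12.65 tcp [-150.1   -0.6   22.7] gap 0.9343709974436177
knob x [-144.7 -138.  -133.5] ztop 43.0 1168
clock: 13.5
position: [557.4, 38.9, 143.9]
ee_rot: [0.0, 0.631, 0.775, -0.0]
wrist_force: [-0.0, -0.2, -0.1]
finger_gap: 0.937
grip_force: 0.0
13.5 tcp [  9.8  -0.9 143.9] gap 0.9365840020919143
orange x [20.5 57.8 61. ] z [ 36.4 217.5] 85
  top strip x [20.4 61. ] 41
block ((112.92832946777344, -0.4474983215332031), (112.60755157470703, 44.90088653564453), 0.17244656383991241) [ 62.77786354 167.2206807 ]
13.55 tcp [  9.1  -0.9 143.8] gap 0.9374301159314612
orange x [19.5 57.6 61. ] z [ 36.4 217.5] 85
  top strip x [19.3 61.1] 39
block ((112.51116943359375, -0.38974761962890625), (111.70103454589844, 45.05710220336914), 0.1570475846529007) [ 62.76874191 166.44547424]
```

View pics/w10.png

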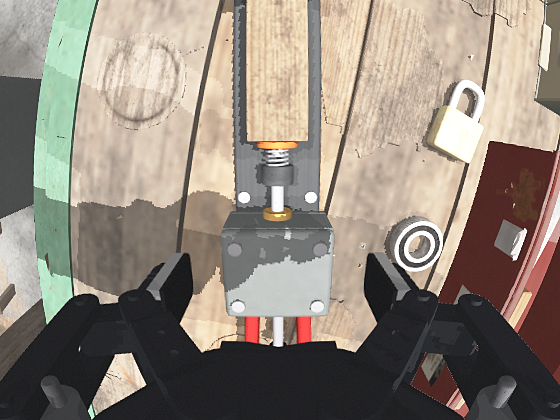

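Pad face is at 61 mm touching the block (row 145), spring still free, about 5 mm left to the stop. That leaves 11.8 mm: a partial squeeze of about 2.7 mm, then one full one to be held.

```bash

python3 -m jog '[[[-0.05,0,0],0],[[-0.1,0,0],0],[[-0.15,0,0],0],[[-0.16,0,0],0],[[-0.16,0,0.04],0],[[-0.16,0,0.085],0],[[-0.16,0,0.115],0],[[-0.16,0,0.121],0],[[-0.16,0,0.121],0],[[-0.16,0,0.121],0]]'
python3 knob.py w11
python3 -m jog '[[[0,0,0],0],[[0,0,0],0],[[0,0,0],0],[[0,0,0],0],[[0,0,0],0]]' 0.057
python3 - <<'E'
import knob
s,c,P=knob.run("w12"); rgb=c["color"].astype(int)
n=(c["range_z"]>0)&(abs(P[...,1])<9)&(P[...,2]>30)&(P[...,2]<43.5)&(rgb.sum(-1)<200)&(P[...,0]>-165)&(P[...,0]<-110)
print(knob.np.percentile(P[n][:,0],[2,50,98]),n.sum())
E
```

```text
clock: 14.6
position: [590.7, -118.5, 24.3]
ee_rot: [0.001, 0.632, 0.775, 0.0]
wrist_force: [0.6, 0.8, 1.2]
finger_gap: 0.936
grip_force: 0.0
14.6 tcp [-151.1   -1.6   24.3] gap 0.9360519418198854
knob x [-144.6 -138.  -133.5] ztop 42.8 1148
clock: 15.15
position: [589.6, -118.7, 25.2]
ee_rot: [0.001, 0.632, 0.775, -0.001]
wrist_force: [-5.8, -1.5, 9.4]
finger_gap: 0.67
grip_force: 8.5
15.15 tcp [-151.    -0.5   25.2] gap 0.6696056101615174
knob x [-142.4 -135.9 -131.3] ztop 42.7 1147
[-142.45971563 -135.97765539 -131.26533167] 1090
```

```bash

python3 -m jog '[[[0,0,0],0],[[0,0,0],0],[[0,0,0],0]]' 0.0558
python3 knob.py w13
python3 -m jog '[[[0,0,0],0],[[0,0,0],0],[[0,0,0],0],[[0,0,0],0],[[0,0,0],0]]' 0.080
python3 knob.py w14
```

```text
clock: 15.5
position: [589.6, -118.7, 25.3]
ee_rot: [0.001, 0.632, 0.775, -0.001]
wrist_force: [-4.7, -0.6, 11.1]
finger_gap: 0.656
grip_force: 10.8
15.5 tcp [-151.1   -0.5   25.3] gap 0.656222133998816
knob x [-142.5 -136.  -131.3] ztop 42.7 1145
clock: 16.05
position: [589.6, -117.8, 22.8]
ee_rot: [0.0, 0.632, 0.775, 0.0]
wrist_force: [-0.5, -0.2, -0.1]
finger_gap: 0.935
grip_force: 0.0
16.05 tcp [-150.1   -0.7   22.8] gap 0.9354572516370008
knob x [-142.4 -135.8 -131.3] ztop 42.8 1175
```

```bash

python3 -m jog '[[[0,0,0],0],[[0,0,0],0],[[0,0,0],0],[[0,0,0],0],[[0,0,0],0],[[0,0,0],0],[[0,0,0],0],[[0,0,0],0],[[0,0,0],0],[[0,0,0],0]]' 0.040
python3 - <<'E'
import knob; from knob import *
s,c,P=run("w15"); rgb=c["color"].astype(int)
n=(c["range_z"]>0)&(abs(P[...,1])<9)&(P[...,2]>30)&(P[...,2]<43.5)&(rgb.sum(-1)<200)&(P[...,0]>-150)&(P[...,0]<-110)
print(np.percentile(P[n][:,0],[2,50,98]),n.sum())
im=[]
for nme in("top","side"):
    s,c=grab(nme); W=C(cloud(c)); W[...,1]-=0
    b=(c["range_z"]>0)&(abs(W[...,1])<22)&(abs(W[...,2]-52)<3)&(W[...,0]>45)&(W[...,0]<184)
    print(nme,"block x",np.percentile(W[b][:,0],[1,99]))
    cr=c["color"][195:265,215:325] if nme=="top" else c["color"][185:285,255:345]
    im.append(cv2.resize(cr,(780,290) if nme=="top" else (330,300),interpolation=cv2.INTER_CUBIC))
o=np.zeros((600,780,3),np.uint8); o[:290]=im[0]; o[300:,:330]=im[1]; cv2.imwrite("pics/final.png",o[...,::-1])
E
```

```text
clock: 17.1
position: [589.5, -118.7, 25.4]
ee_rot: [0.001, 0.632, 0.775, -0.001]
wrist_force: [-6.6, 0.5, 19.9]
finger_gap: 0.496
grip_force: 58.5
17.1 tcp [-151.    -0.4   25.4] gap 0.4959882909116386
knob x [-179.2 -131.2 -122.9] ztop 49.9 1820
[-134.14832932 -127.77599363 -122.87361117] 1126
top block x [ 66.18772778 182.86034863]
side block x [ 67.28712202 161.95450926]
```

View pics/final.png

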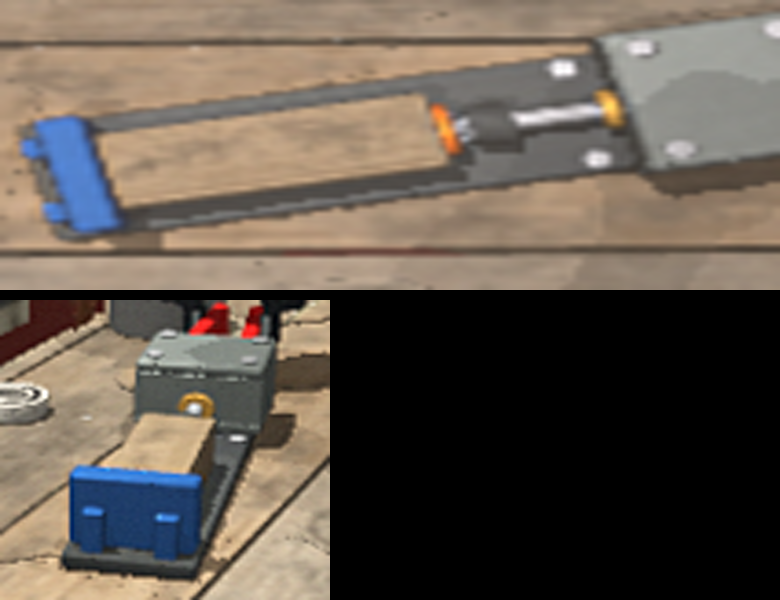

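The crop shows the block seated against the blue stop. The pad is pressed on its rear end at x ≈ 66 and the spring is visibly shortened, by about 6.5 mm from the knob travel. The levers are held fully squeezed, so I'll hand in.

```bash
python3 -c "
from rig import r
print(r.hand_in())"
```

```text
the job is handed in; nothing more can be done
None
```

The job is handed in at about 17 s: the block lies on the bed held between pad and end stop, with the spring pushed in about 6.5 mm of 14 by my estimate (within about 1 mm), and the gripper is still holding the levers fully squeezed.

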